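Set the fund dial of the donation box to green

TASK

With a fingertip resting lightly on the big black knurled dial of the yellow donation box, turn the dial by friction, either way round, until its white pointer clicks in at the large green dot, then take the finger away. Press gently, do not grip or lift anything, and leave the other things on the table where they stand.

Things in the scene. Friction and masses are not known exactly. Their poses are not given: they have to be found in the camera images.
- box: yellow steel donation box, fixed. Origin at table height straight under the dial's axis. Its low deck, 190 x 190 x 75 mm high, is centred on the origin; a coin hopper 150 mm high stands from 95 to 185 mm along its +y. Five dots lie on the deck 60 mm from the axis, 72 degrees apart: a large green one along the box's +x, then clockwise from above blue, red, black, purple
- green_mark (a point): centre of the green dot (21 mm across; the others are 14 mm) on the deck, 60 mm from the dial's axis
- dial (a joint): dial angle, rad, growing clockwise seen from above, no end stops; 0 or a whole turn (6.28): pointer at the green dot. Clicks in at every 1.257 rad, one per dot; starts at or near one of the other four dots (0.9 to 5.4). Leaving a click takes about 0.05 N m; past half-way it pulls itself into the next
- dial_top (a point): centre of the dial's flat rubbery top, on its upright axis, 105 mm above the table. Black disc 96 mm across its upright rim ribs, 22 mm thick; top usable to 41 mm from the axis. Spring-mounted: sinks from about 2.5 N, 1.5 N per mm, hard stop at 6 mm (11 N); springs back. 5 to 10 N by a fingertip 30 to 35 mm off the axis turns it
- pointer_tip (a point): outer end of the white pointer line on the dial's top, 45 mm from the axis
- book: bystander: hard-bound book lying flat, 120 x 170 x 26 mm, origin under its centre; loose
- calculator: bystander: dark pocket calculator lying flat, 125 x 75 x 16 mm, origin under its centre; loose
- stamp: bystander: small wooden hand stamp standing upright, 38 mm across, 64 mm high, origin under its centre; loose
- pen_cup: bystander: dark steel pen cup with three pens fixed in it, 72 mm across, 130 mm high over the pens, origin under its centre; loose

How it is judged (in metres and radians):
On the way:
1. a finger rests on the dial while the pointer is not yet at the green dot (contact force between the fingers and dial above 0.5 N and horizontal distance between pointer_tip and green_mark above 0.025 m), for 0.1 s.
At the end, for the whole second after the job is handed in: the dial rests clicked in at the green dot (within 0.15 rad, turning slower than 0.1 rad/s; one whole turn more or less also counts) ((value of joint dial between -0.15 and 0.15 rad or value of joint dial between 6.133 and 6.433 rad or value of joint dial between -6.433 and -6.133 rad or value of joint dial between 12.416 and 12.716 rad) and velocity of joint dial between -0.1 and 0.1 rad/s); the robot touches nothing.
It fails at once if the dial is pressed or pushed hard (over 40 N) (contact force between the fingers and dial above 40 N).
It fails at once if the book, calculator, stamp or pen cup is lifted or shifted more than 15 mm, or the stamp or cup is tipped (distance of any of book, calculator, stamp, pen_cup from where it was at the start of the episode above 0.015 m or angle between any of stamp, pen_cup's own z axis and vertical above 0.5 rad).
It also fails if it takes over 38 s, if anything falls off the work surface, if the arm or the gripper's body presses on something with over 40 N, if the wrist force passes 120 N, or if a joint passes its speed limit or range.

ROBOT

A 7-joint arm with a two-finger parallel gripper is mounted at the origin on the work surface. World frame = base frame: x ahead of the robot, y to its left, z up, the work surface at z = 0. Lengths are in mm, angles in rad, forces in N, time in s.
With the tool pointing down it reaches from about 375 to 925 mm from the base axis. Payload 3.1 kg.
Tool frame: the origin (TCP) lies midway between the tips of the shut fingers; the grasp point (between the pads) lies 19 mm behind it; x points along the fingers, y is the direction in which the jaws open and shut, and the axes are right-handed (so a half turn about x gives the same grasp; the last joint's range is limited). The gripper opens to 85 mm and grips with 20 to 120 N. Pads are 22 mm wide; open, the fingers measure 114 mm over their backs; the gripper's body (76 mm by 85 mm) begins 54 mm behind the grasp point. The pads swing forward as they close: fully open they stand 13 mm farther back than shut.
Start: joints at [1.086, 0.383, 0.044, 1.598, -0.018, 1.161, -0.05], TCP at [245.217, -601.973, 231.269] pointing down, gripper open.
Joint ranges: [-2.61, 2.61], [-0.41, 2.15], [-1.48, 1.57], [0, 2.5], [-1.57, 4.71], [0.05, 1.97], [-2.85, 2.85]. Speed limits (rad/s): [2.79, 2.79, 3.14, 3.14, 3.14, 3.14, 3.14].

INTERFACE

Orientations are given as a unit quaternion [w, x, y, z].
In Python, from plant import r gives the robot as it stands.
- The arm moves only by the tool drive_tool, never from a script. Its argument "moves" is a list that holds one entry, the list of rows, each a list of 5 numbers: the shift along the tool's x, y, z in mm, then the turn about the tool's x in degrees, then the gripper's target within -1 to 1 (fully open at 1, half-way at 0, shut at -1). In form: [[[dx, dy, dz, twist, claw], ...]]. A call has 1 to 8 rows; each row shifts and turns the commanded pose from where the row before left it, along the tool's axes as they then stand; what a row does not reach is not made up. A row lasts 1/10 s, in which the tool goes at most 50 mm and 8.59 degrees, less where a joint would pass 70% of its speed; a pose out of reach is approached as far as the arm can. A call is refused whole if a number of a shift passes 50 or a number of a turn 8.59, either way. A call with a gripper value outside its range is refused whole. The fingers move at their own pace and stop on an object; the grip force is fixed at half the most. Time passes only in rows, so rows that do not move let the fingers close. It gives the time, the measured TCP pose, the force and the opening at its end, in the units of the state.
- r.get_obs(): the state, without advancing time (a new reading comes with each control period).
- r.snapshot(name): name is "side" or "top"; returns a dict with "pixels" (400x640x3 uint8, blue, green, red), "fx", "fy", "cx", "cy" (pixels), "camera_from_world" (4x4, takes a point from world to camera coordinates). Camera axes: x right, y down, z forward; pixel columns grow to the right and rows downward; lengths in mm; the calibration is good to about 2 mm. A picture is of the moment at which its call begins. There is no depth.
- r.hand_in(): hands the job in, once; it reports no verdict.
The state is a dict: "time_s": time; "joint_positions": joint angles; "qd": joint speeds; "joint_torque": joint torques, N m; "position": TCP position; "ee_rot": TCP orientation; "wrist_force": force on the tool from outside, world axes, zero at the start; "moment": the same for the moment, N m; "opening": opening from 0.0 (shut) to 1.0 (fully open).
Only numpy, scipy, OpenCV 4.12 (cv2) and the standard library are available. Lean on these libraries where they do the work, as an engineer would, in place of code of your own. Each camera call takes 0.05 s, during which the arm holds its last target.

## Working session

There is one attempt and no reset: what is moved stays moved. The work goes in short steps, Python scripts to look and compute and a tool call to move; the robot and the scene stay as the last step left them, time stands still between calls to the robot, and variables do not carry over. Pictures are saved under pics/ and viewed, and the job is handed in when it is done.

Besides the shell and the picture viewer there is one more tool, called as name(argument=value, ...), one argument or row to a line, values as JSON. drive_tool: Moves the arm, as the interface text tells. Its arguments: {"type":"object","properties":{"moves":{"type":"array"}},"required":["moves"]}

```bash
mkdir -p pics; cat > h.py <<'E'
import numpy as np,cv2
from plant import r
def px(s,p):
    M=np.array(s["camera_from_world"]);c=M[:3,:3]@np.array(p,float)+M[:3,3]
    return np.array([s["fx"]*c[0]/c[2]+s["cx"],s["fy"]*c[1]/c[2]+s["cy"]])
def at_z(s,u,v,z):
    M=np.array(s["camera_from_world"]);R=M[:3,:3];t=M[:3,3]
    o=-R.T@t;d=R.T@np.array([(u-s["cx"])/s["fx"],(v-s["cy"])/s["fy"],1]);return o+d*(z-o[2])/d[2]
E
python3 - <<'E'
from h import *
import pickle
for n in("top","side"):
    s=r.snapshot(n);cv2.imwrite(f"pics/{n}0.png",s["pixels"]);pickle.dump(s,open(n+".pkl","wb"))
o=r.get_obs();print(o)
E
```

```text
{'time_s': 0.1, 'joint_positions': array([ 1.08621178,  0.38375162,  0.04383203,  1.5994137 , -0.01791467,
        1.16120074, -0.0498649 ]), 'qd': array([-0.00033508, -0.00082414, -0.0008687 , -0.00306081, -0.00281924,
        0.00075882, -0.00040813]), 'joint_torque': array([ 2.65498573e-03, -4.34727144e+01,  1.02926742e+00, -2.50452107e+01,
        1.08239532e-02,  5.46937823e-03,  5.58176353e-06]), 'position': array([ 244.87239284, -601.19048274,  230.01525041]), 'ee_rot': array([-0.13511958, -0.69371704, -0.13675527,  0.69411625]), 'wrist_force': array([-0.06088115, -0.52730766, -0.03029433]), 'moment': array([ 0.06127376,  0.03255784, -0.01615505]), 'opening': 1.0010034154800427}
```

View pics/top0.png

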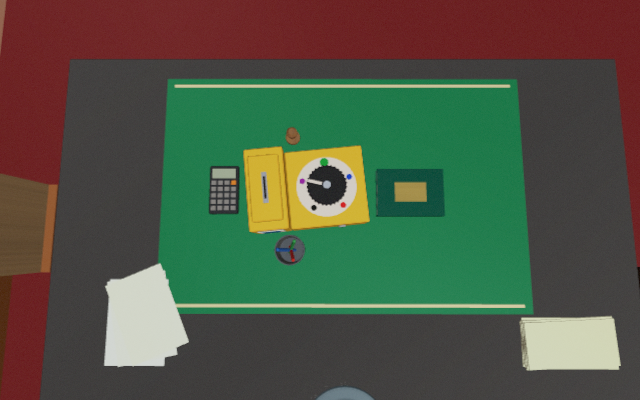

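View pics/side0.png

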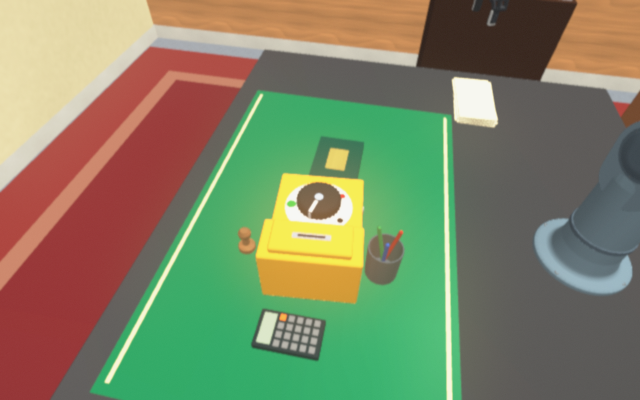

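```bash
python3 - <<'E'
from h import *
import pickle
s=pickle.load(open("top.pkl","rb"));im=s["pixels"][120:280,200:380]
cv2.imwrite("pics/topc.png",cv2.resize(im,None,fx=3.7,fy=3.7,interpolation=cv2.INTER_CUBIC))
M=np.array(s["camera_from_world"]);print(-M[:3,:3].T@M[:3,3])
for n,u,v,z in[("hub",326.5,184.5,105),("green",324,162,75),("blue",349,177,75),("red",343.5,205,75),("black",314,208,75),("purp",302,181,75),("cup",290,250,100),("stamp",292.5,135,60),("tip",307,182,105)]:
    print(n,at_z(s,u,v,z).round(1))
E
```

```text
[439.6738945   70.01534421 979.6006487 ]
hub [580.7  46.5 105. ]
green [641.2  51.6  75. ]
blue [604.  -9.  75.]
red [535.6   5.   75. ]
black [528.3  76.   75. ]
purp [594.1 105.2  75. ]
cup [428.6 131.1 100. ]
stamp [713.6 130.2  60. ]
tip [586.6  92.2 105. ]
```

View pics/topc.png

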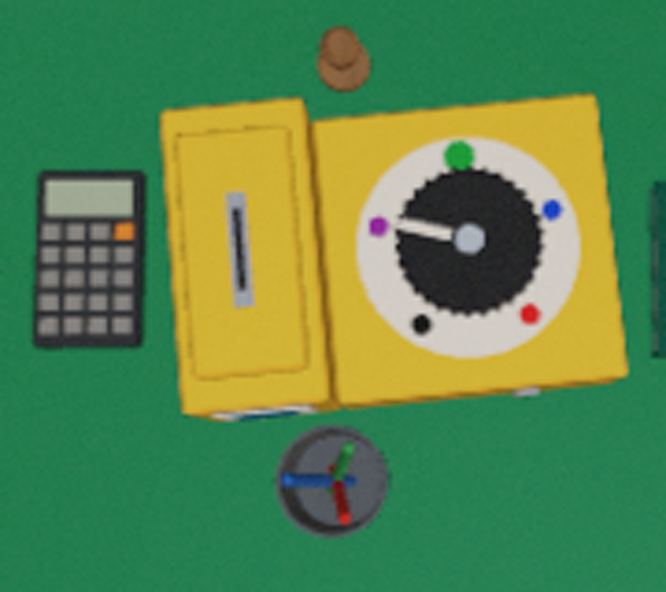

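```bash
cat >> h.py <<'E'
from scipy.spatial.transform import Rotation as Ro
def st():
    o=r.get_obs();q=o["ee_rot"];R=Ro.from_quat([q[1],q[2],q[3],q[0]]).as_matrix()
    print("t",round(o["time_s"],2),"p",o["position"].round(1),"F",o["wrist_force"].round(1),"j7",o["joint_positions"].round(2),"op",round(o["opening"],2))
    print("toolx",R[:,0].round(3),"tooly",R[:,1].round(3),"toolz",R[:,2].round(3));return o,R
E
python3 - <<'E'
from h import *
o,R=st()
print(R.T@(np.array([613.6,46,200])-o["position"]))
E
```

```text
t 0.1 p [ 244.9 -601.2  230. ] F [-0.1 -0.5 -0. ] j7 [ 1.09  0.38  0.04  1.6  -0.02  1.16 -0.05] op 1.0
toolx [-0.001  0.002 -1.   ] tooly [ 0.377 -0.926 -0.002] toolz [-0.926 -0.377  0.   ]
[  31.0458195  -460.15272656 -585.67235705]
```

drive_tool(
  moves=[
    [[0, -24, -31, 0, -1], [0, -24, -31, 0, -1], [0, -24, -31, 0, -1], [0, -24, -31, 0, -1], [0, -24, -31, 0, -1], [0, -24, -31, 0, -1], [0, -24, -31, 0, -1], [0, -24, -31, 0, -1]],
  ],
)

```text
time_s: 0.9
position: [402.7, -328.9, 230.9]
ee_rot: [-0.136, -0.694, -0.136, 0.694]
wrist_force: [1.1, -0.2, -0.1]
opening: -0.001
```

drive_tool(
  moves=[
    [[0, -24, -31, 0, -1], [0, -24, -31, 0, -1], [0, -24, -31, 0, -1], [0, -24, -31, 0, -1], [0, -24, -31, 0, -1], [0, -24, -31, 0, -1], [0, -24, -31, 0, -1], [0, -24, -31, 0, -1]],
  ],
)

```text
time_s: 1.7
position: [559.8, -57.9, 230.8]
ee_rot: [-0.136, -0.694, -0.136, 0.694]
wrist_force: [-0.0, -0.3, 0.7]
opening: 0.003
```

drive_tool(
  moves=[
    [[0, 0, 0, -8, -1], [0, 0, 0, -8, -1], [0, 0, 0, -8, -1], [0, 0, 0, -8, -1], [0, 0, 0, -8, -1], [0, 0, 0, -8, -1], [0, 0, 0, -8, -1], [0, 0, 0, 0, -1]],
  ],
)

```text
time_s: 2.5
position: [559.2, -59.3, 230.7]
ee_rot: [-0.445, -0.549, -0.446, 0.549]
wrist_force: [0.8, 0.3, 0.2]
opening: -0.002
```

```bash
python3 - <<'E'
from h import *
o,R=st()
print(R.T@(np.array([613.6,46,150])-o["position"]))
E
```

```text
t 2.5 p [559.2 -59.3 230.7] F [0.8 0.3 0.2] j7 [ 0.46  0.26 -0.49  1.79  0.13  1.13 -0.28] op -0.0
toolx [-0.001  0.    -1.   ] tooly [ 0.979 -0.205 -0.001] toolz [-0.205 -0.979 -0.   ]
[  80.62696338   31.74905088 -114.21248554]
```

```bash
python3 - <<'E'
from h import *
o,R=st()
y=R[:,1]
print(R.T@(np.array([580.6,46,125])+32*y-o["position"]))
E
```

```text
t 2.5 p [559.2 -59.3 230.7] F [0.8 0.3 0.2] j7 [ 0.46  0.26 -0.49  1.79  0.13  1.13 -0.28] op -0.0
toolx [-0.001  0.    -1.   ] tooly [ 0.979 -0.205 -0.001] toolz [-0.205 -0.979 -0.   ]
[ 105.66864141   31.48542158 -107.4321769 ]
```

drive_tool(
  moves=[
    [[0, 8, -27, 0, -1], [0, 8, -27, 0, -1], [0, 8, -27, 0, -1], [0, 7.5, -26.5, 0, -1], [30, 0, 0, 0, -1], [30, 0, 0, 0, -1], [30, 0, 0, 0, -1], [8, 0, 0, 0, -1]],
  ],
)

```text
time_s: 3.3
position: [609.1, 38.8, 128.9]
ee_rot: [-0.443, -0.547, -0.447, 0.552]
wrist_force: [-0.3, 0.0, -1.0]
opening: 0.001
```

```bash
python3 - <<'E'
from h import *
o,R=st()
y=R[:,1]
print(R.T@(np.array([580.6,46,105])+32*y-o["position"]))
for n in("top","side"):
    s=r.snapshot(n);u,v=(px(s,[580,46,105])-[80,60]).astype(int).clip(0)
    cv2.imwrite(f"pics/{n}1.png",cv2.resize(s["pixels"][v:v+120,u:u+160],None,fx=4,fy=4,interpolation=cv2.INTER_CUBIC))
E
```

```text
t 3.3 p [609.1  38.8 128.9] F [-0.3  0.  -1. ] j7 [ 0.26  0.47 -0.49  1.75  0.26  0.99 -0.54] op 0.0
toolx [-0.008 -0.001 -1.   ] tooly [ 0.978 -0.208 -0.008] toolz [-0.208 -0.978  0.003]
[24.13926769  2.77408493 -1.14694108]
```

View pics/side1.png

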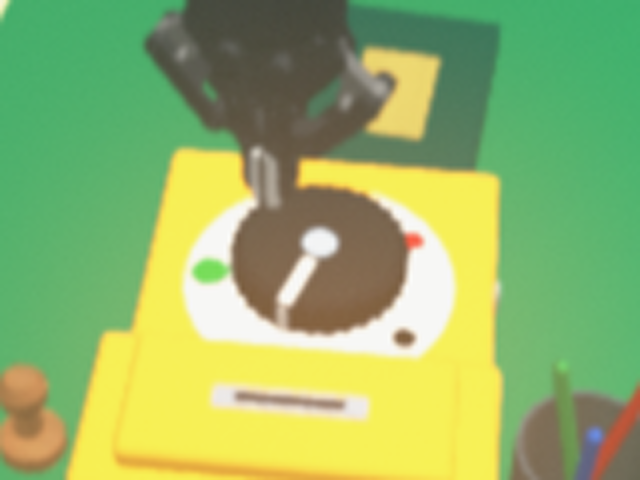

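View pics/top1.png

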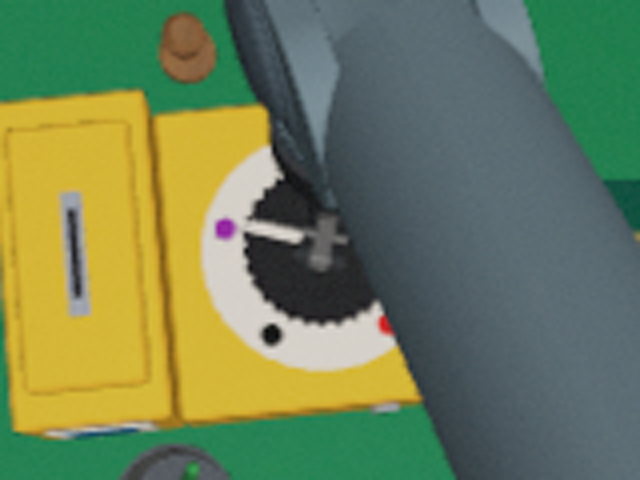

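drive_tool(
  moves=[
    [[8, 2, 0, 0, -1], [5, 0, 0, 0, -1], [3, 0, 0, 0, -1], [2, 0, 0, 0, -1], [0, 0, 0, 0, -1]],
  ],
)

```text
time_s: 3.9
position: [614.6, 39.1, 115.4]
ee_rot: [0.446, 0.549, 0.446, -0.549]
wrist_force: [0.3, 0.1, -0.1]
opening: -0.002
```

```bash
python3 - <<'E'
from h import *
st()
E
```

```text
t 3.9 p [614.6  39.1 115.4] F [ 0.3  0.1 -0.1] j7 [ 0.26  0.49 -0.49  1.76  0.27  0.96 -0.55] op -0.0
toolx [ 0. -0. -1.] tooly [ 0.979 -0.205  0.   ] toolz [-0.205 -0.979  0.   ]
```

drive_tool(
  moves=[
    [[4, -1.5, 0, 0, -1], [4, 0, 0, 0, -1], [2, 0, 0, 0, -1], [1, 0, 0, 0, -1], [0, 0, 0, 0, -1], [0, 0, 0, 0, -1]],
  ],
)

```text
time_s: 4.5
position: [612.7, 39.5, 104.5]
ee_rot: [-0.446, -0.549, -0.446, 0.549]
wrist_force: [-2.4, -0.6, 3.4]
opening: -0.003
```

drive_tool(
  moves=[
    [[1, 0, 0, 0, -1], [1, 0, 0, 0, -1], [1, 0, 0, 0, -1], [0, 0, 0, 0, -1], [0, 0, 0, 0, -1]],
  ],
)

```text
time_s: 5.0
position: [612.9, 39.5, 101.9]
ee_rot: [-0.446, -0.549, -0.446, 0.549]
wrist_force: [-3.1, 0.2, 7.0]
opening: 0.0
```

drive_tool(
  moves=[
    [[0.5, -0.1, 2.3, 4, -1], [0, -0.1, 2.3, 4, -1], [0, -0.1, 2.3, 4, -1], [0, -0.1, 2.3, 4, -1], [0, -0.1, 2.3, 4, -1], [0, -0.1, 2.3, 4, -1], [0, -0.1, 2.3, 4, -1], [0, 0, 0, 0, -1]],
  ],
)

```text
time_s: 5.8
position: [608.1, 26.8, 102.5]
ee_rot: [0.3, 0.642, 0.299, -0.639]
wrist_force: [-0.5, 1.3, 5.6]
opening: 0.003
```

```bash
cat > look.py <<'E'
from h import *
import sys
o,R=st();d=o["position"][:2]-[580.6,46];print("rad",np.hypot(*d),"ang",np.degrees(np.arctan2(d[1],d[0])), "tooly ang",np.degrees(np.arctan2(R[1,1],R[0,1])))
k=sys.argv[1]
for n in("top","side"):
    s=r.snapshot(n);u,v=(px(s,[580,46,105])-[50,40]).astype(int).clip(0)
    cv2.imwrite(f"pics/{n}{k}.png",cv2.resize(s["pixels"][v:v+80,u:u+100],None,fx=5,fy=5,interpolation=cv2.INTER_CUBIC))
E
python3 look.py 2
```

```text
t 5.8 p [608.1  26.8 102.5] F [-0.5  1.3  5.6] j7 [ 0.2   0.48 -0.38  1.79  0.22  0.91 -0.97] op 0.0
toolx [ 0.005  0.002 -1.   ] tooly [ 0.768 -0.641  0.003] toolz [-0.641 -0.768 -0.005]
rad 33.5730734625293 ang -34.92746294811747 tooly ang -39.86931950418946
```

View pics/side2.png

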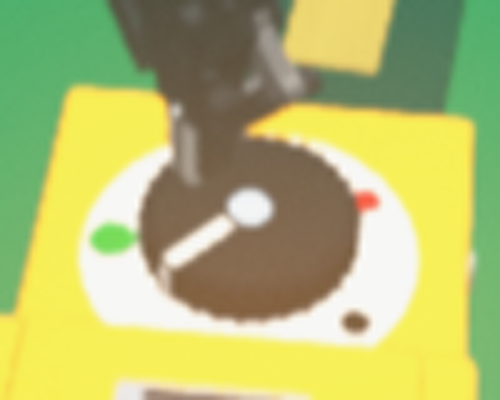

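drive_tool(
  moves=[
    [[0.7, 0, 2.3, 4, -1], [0, -0.1, 2.3, 4, -1], [0, -0.1, 2.3, 4, -1], [0, -0.1, 2.3, 4, -1], [0, -0.1, 2.3, 4, -1], [0, -0.1, 2.3, 4, -1], [0, 0, 0, 0, -1], [0, 0, 0, 0, -1]],
  ],
)

```text
time_s: 6.7
position: [597.7, 17.5, 102.0]
ee_rot: [0.16, 0.691, 0.16, -0.687]
wrist_force: [-0.9, 0.7, 7.0]
opening: 0.001
```

```bash
python3 look.py 3
```

```text
t 6.7 p [597.7  17.5 102. ] F [-0.9  0.7  7. ] j7 [ 0.15  0.45 -0.3   1.82  0.16  0.89 -1.34] op 0.0
toolx [ 0.005  0.001 -1.   ] tooly [ 0.441 -0.897  0.002] toolz [-0.897 -0.441 -0.005]
rad 33.20926521516066 ang -59.06785672639679 tooly ang -63.818951114707694
```

View pics/side3.png

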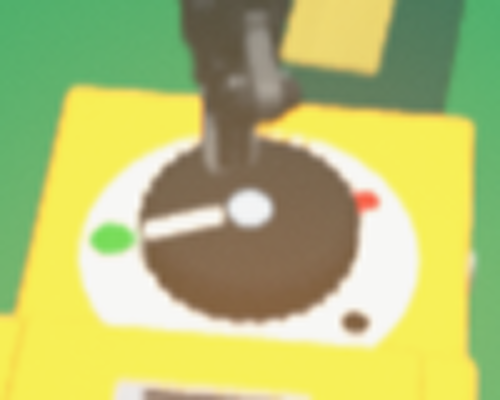

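```bash
python3 - <<'E'
from h import *
s=r.snapshot("side");u,v=(px(s,[580,46,105])-[50,40]).astype(int)
for a,b,z in((145,233,102),(222,214,102),(248,207,104),(112,238,75)):
    p=at_z(s,u+a/5,v+b/5,z);d=p[:2]-[580.6,46];print(p.round(1),np.hypot(*d),np.degrees(np.arctan2(d[1],d[0])))
E
```

```text
[621.1  68.4 102. ] 46.31912472684287 28.964539278878483
[591.9  51.1 102. ] 12.397115103191718 24.101006580132776
[581.7  46.6 104. ] 1.221420413294931 30.511816756690017
[640.8  50.7  75. ] 60.39074805239437 4.436611584206454
```

drive_tool(
  moves=[
    [[0, 0, 2.3, 4, -1], [0, -0.1, 2.3, 4, -1], [0, -0.1, 2.3, 4, -1], [0, -0.1, 2.3, 4, -1], [0, -0.1, 2.3, 4, -1], [0, 0, 0.8, 1.5, -1], [0, 0, 0, 0, -1], [0, 0, 0, 0, -1]],
  ],
)

```text
time_s: 7.65
position: [585.9, 13.8, 102.0]
ee_rot: [0.029, 0.708, 0.029, -0.705]
wrist_force: [-0.7, 1.0, 7.1]
opening: 0.001
```

```bash
python3 look.py 4
```

```text
t 7.65 p [585.9  13.8 102. ] F [-0.7  1.   7.1] j7 [ 0.09  0.42 -0.22  1.85  0.12  0.88 -1.68] op 0.0
toolx [ 0.005  0.    -1.   ] tooly [ 0.082 -0.997 -0.   ] toolz [-0.997 -0.082 -0.006]
rad 32.59479053119731 ang -80.60068488076655 tooly ang -85.322263199058
```

View pics/side4.png

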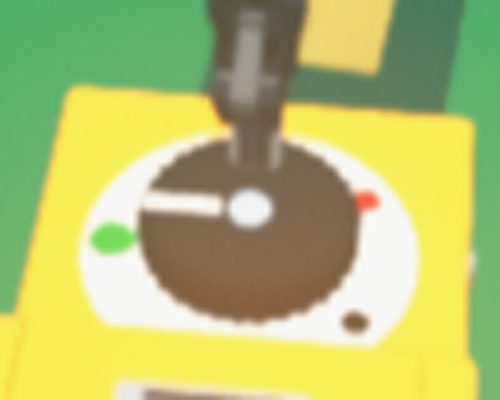

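drive_tool(
  moves=[
    [[-2, 0, 0, 0, -1], [-3, 0, 0, 0, -1], [-10, 0, 0, 0, -1], [-30, 0, 0, 0, -1], [-30, 0, 0, 0, -1], [-20, 0, 0, 0, -1], [0, 0, 0, 0, -1]],
  ],
)

```text
time_s: 8.45
position: [586.1, 13.5, 199.0]
ee_rot: [0.029, 0.709, 0.029, -0.704]
wrist_force: [0.3, -0.5, -0.3]
opening: 0.001
```

```bash
python3 look.py 5
```

```text
t 8.45 p [586.1  13.5 199. ] F [ 0.3 -0.5 -0.3] j7 [ 0.11  0.3  -0.24  1.78  0.08  1.06 -1.65] op 0.0
toolx [ 0.008  0.    -1.   ] tooly [ 0.081 -0.997  0.   ] toolz [-0.997 -0.081 -0.008]
rad 33.010791554045326 ang -80.35638149333661 tooly ang -85.34805117831854
```

View pics/side5.png

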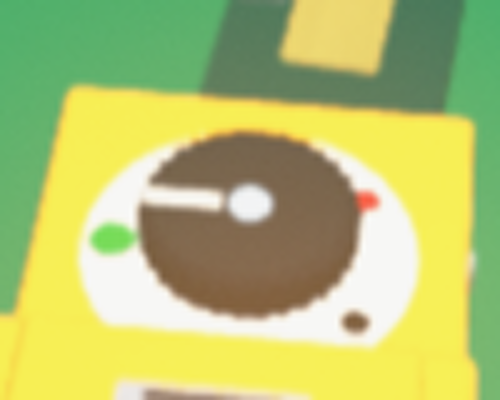

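View pics/top5.png

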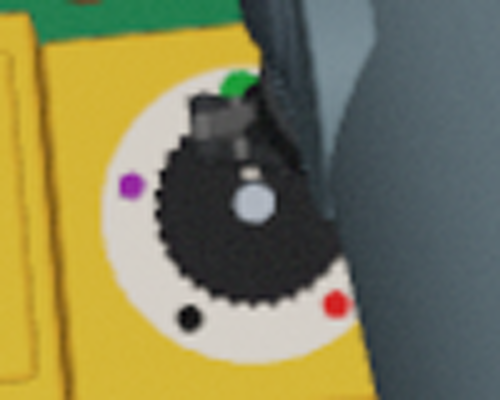

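Pointer in the side view ends at about (147,193) in the crop. I'll measure its angle, and move the arm aside for a clear top view.

drive_tool(
  moves=[
    [[-20, 30, 0, 0, -1], [0, 40, 0, 0, -1], [0, 40, 0, 0, -1], [0, 40, 0, 0, -1], [0, 40, 0, 0, -1], [0, 0, 0, 0, -1]],
  ],
)

```text
time_s: 9.15
position: [596.0, -186.0, 212.5]
ee_rot: [-0.026, -0.705, -0.023, 0.708]
wrist_force: [-0.4, -0.8, -0.3]
opening: -0.001
```

```bash
python3 look.py 6;python3 - <<'E'
from h import *
s=r.snapshot("side");u,v=(px(s,[580,46,105])-[50,40]).astype(int)
for a,b,z in((147,193,105),(222,200,105),(249,203,107)):
    p=at_z(s,u+a/5,v+b/5,z);d=p[:2]-[580.6,46];print(p.round(1),np.hypot(*d),np.degrees(np.arctan2(d[1],d[0])))
E
```

```text
t 9.15 p [ 596.  -186.   212.5] F [-0.4 -0.8 -0.3] j7 [ 0.34  0.36 -0.13  1.67  0.06  1.12 -1.31] op -0.0
toolx [-0.005 -0.005 -1.   ] tooly [ 0.069 -0.998  0.005] toolz [-0.998 -0.069  0.005]
rad 232.53516925972917 ang -86.20477723377088 tooly ang -86.0457543432663
[624.9  48.7 105. ] 44.37447953478838 3.42486686485355
[593.   45.9 105. ] 12.420890726249972 -0.45290605123283056
[581.2  47.  107. ] 1.179189020263203 60.24991018762496
```

View pics/top6.png

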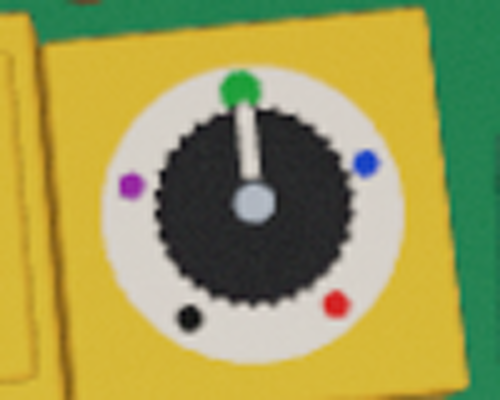

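```bash
python3 -c "
from plant import r
print(r.get_obs()['qd'].round(3),r.hand_in())"
```

```text
the job is handed in; nothing more can be done
[-0.023 -0.011 -0.036  0.001 -0.004  0.     0.   ] None
```

I turned the dial clockwise, from the purple dot to the green one, and handed the job in at about 9.3 s. I used the shut fingertips about 33 mm off the axis, with up to about 7 N of vertical force measured at the wrist. Then I lifted the fingers off and moved the arm clear.

- **Pointer:** the last top picture shows it on the green dot. The side view puts it at about 3.4°, against about 5° for the dot, well inside the 0.15 rad (8.6°) allowed. A second reading on the inner end of the pointer line gave −0.5°, but it lies only 12 mm from the axis, so I trust it less.
- **Contact:** after the lift, the wrist force read about zero and the gripper stood above and to the side of the box.
- **Other things on the table:** the arm's path stayed well above the book, calculator, stamp and cup. I did not measure their positions again at the end.

No check failed.

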